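# Stand the brush in the one clear socket

## Robot

A 7-joint arm with a two-finger parallel gripper is mounted at the origin on a cart in front of the work surface, level with it; the furniture and walls round the work are solid. World frame = base frame: x ahead of the robot, y to its left, z up, the work surface at z = 0. Lengths are in m, angles in rad, forces in N, time in s.
With the tool pointing down it reaches from about 0.425 to 1.025 m from the base axis. Payload 9.4 kg.
Tool frame: the origin (TCP) lies midway between the tips of the shut fingers; the grasp point (between the pads) lies 19 mm behind it; z points along the fingers, y is the line along which they close (so a half turn about z gives the same grasp; the last joint's range is limited). The gripper opens to 85 mm and grips with 20 to 120 N. Pads are 22 mm wide; open, the fingers measure 114 mm over their backs; the gripper's body (76 mm by 85 mm) begins 54 mm behind the grasp point. The pads swing forward as they close: fully open they stand 13 mm farther back than shut.
Start: joints at [-1.369, 0.599, -0.003, 1.599, 0.002, 0.943, -0.08], TCP at [0.2, 0.697, 0.231] pointing down, gripper open.
Joint ranges: [-2.57, 2.57], [-0.35, 1.97], [-1.29, 1.29], [0.11, 2.56], [-1.05, 4.19], [0.11, 1.86], [-2.63, 2.63]. Speed limits (rad/s): [2.22, 2.22, 3.01, 3.01, 3.14, 3.14, 3.14].

## Interface

Orientations are given as a rotation vector (axis times angle).
In Python, from cell import env, eyes gives the robot as it stands.
- The arm moves only by the shell command python3 -m inch 'ROWS' [OPENING] [FORCE]. ROWS is JSON, a list of rows, each a list of 6 numbers: the shift along the tool's x, y, z in m, then the turn, a rotation vector about the tool's x, y, z in degrees. In form: [[tx, ty, tz, ax, ay, az], ...]. A call has 1 to 20 rows; each row is the pose to reach, as a shift and turn from the pose commanded when the call began, along the tool's axes at that moment; what a row does not reach only later rows make up. A row lasts 1/8 s, in which the tool goes at most 62.5 mm and 10.7 degrees, less where a joint would pass 70% of its speed; a pose out of reach is approached as far as the arm can. A call with a gripper value outside its range is refused whole. OPENING is the opening, from -1 (shut) to 1 (fully open), so that 0 is half open, set as the call begins (- or left out, the last holds). The fingers move at their own pace and stop on an object; FORCE is the grip in N (left out, the last holds). Time passes only in rows, so rows that repeat a pose let the fingers close. It gives the time, the measured TCP pose, the force, the opening and the grip force at its end, in the units of the state.
- env.state(): the state, without advancing time (a new reading comes with each control period).
- eyes.read_camera(name): name is "side" or "top"; returns a dict with "color" (400x640x3 uint8, red, green, blue), "camera_matrix" (3x3 intrinsics, pixels), "xyz" and "attitude" of the camera in the world. Camera axes: x right, y down, z forward; pixel columns grow to the right and rows downward; lengths in m; the calibration is good to about 2 mm. A picture is of the moment at which its call begins. There is no depth.
- env.sign_off(): hands the job in; it is judged then, once.
The state is a dict: "time_s": time; "joint_positions": joint angles; "qvel": joint speeds; "joint_efforts": joint torques, N m; "tcp_pos": TCP position; "orientation": TCP orientation; "ft_force": force on the tool from outside, world axes, zero at the start; "wrist_torque": the same for the moment, N m; "gripper_width": opening from 0.0 (shut) to 1.0 (fully open); "grip_force": force on a finger pad.
Only numpy, scipy, OpenCV 4.12 (cv2) and the standard library are available. Lean on these libraries where they do the work, as an engineer would, in place of code of your own. Each camera call takes 0.05 s, during which the arm holds its last target. There are 200 camera calls.

## Task

Take the paintbrush that leans in the drinking glass and stand it upright, bristles up, in the wooden brush stand, fully home on the bottom of a socket. Two of the three sockets have a broken-off handle stub stuck deep inside, too deep to be seen from where you stand, so feel with the brush for the one that takes it to its full depth. Let go of it there, leave the glass standing where it is, and do not push the other things on the table about.

Things in the scene. Friction and masses are not known exactly. Their poses are not given: they have to be found in the camera images.
- brush: Slim artist's paintbrush, 180 mm, 12 to 20 g, standing in the glass. Solid bar 10 mm wide (own x) by 8 mm (own z) from the foot (handle end) to 153 mm; then 27 mm of soft bristles that do not collide. Own y points from foot to bristles. Origin 90 mm from the foot, mid of one 10 mm face (bar fills z = 0 to 8 mm). It starts leaning about 27 deg, top towards the robot within 45 deg, own x level.
- brush_foot (a point): Middle of the brush's foot, the handle end that goes down into the socket, on the bar's centreline; axes as the brush. At the start it stands on the glass's inner floor, about 18 mm above the table; the brush crosses the rim about 100 mm from the foot, so about 50 mm of solid bar is clear above the rim to be gripped.
- glass: Clear drinking glass (tumbler), 72 mm wide at the rim, 105 mm high, 0.3 kg, loose; holds the brush. Origin at the centre of its underside, z up.
- stand: Brush stand: light wooden block 70 (own x) by 170 (own y) by 70 mm high, fixed, on an 86 by 186 mm foot board (8 of the 70 mm). In its top three round sockets 18 mm across in a row along own y, 52 mm apart, the middle one central. The clear one is 60 mm deep (bottom 10 mm above the table); a stub stops the brush 32 mm down (38 mm above the table). Origin: centre of the underside, z up.
- socket0 (a point): Centre of the mouth of the socket at own y = -52 mm of the stand, level with the block's top, 70 mm above the table.
- socket1 (a point): Centre of the mouth of the middle socket, 70 mm above the table.
- socket2 (a point): Centre of the mouth of the socket at own y = +52 mm of the stand, 70 mm above the table.
- gesso_tub: Bystander: white lidded round tub, 94 mm wide, 70 mm high, beyond the work. Origin at the centre of its underside.
- spool: Bystander: small thread spool with wooden ends, 28 mm wide, 40 mm high, standing between the work and the robot. Origin at the centre of its underside.
- jar: Bystander: empty clear glass jar with a screw lid, 65 mm wide, 92 mm high, beyond the work at the left. Origin at the centre of its underside.
Not all that is in view belongs to the job. Of the things that look like the brush, the smallest one is meant.

How it is judged:
At the end, for the whole second after the job is handed in: The brush stands bristles up in the clear socket, within 0.25 rad of vertical, its foot less than 18 mm above the table and within 11 mm of that socket's axis, at rest and released; the glass stands upright within 50 mm of where it was (angle between brush's own y axis and vertical below 0.25 rad and z of brush_foot in the frame of stand below 0.018 m and (horizontal distance between brush_foot and socket0 below 0.011 m or horizontal distance between brush_foot and socket1 below 0.011 m or horizontal distance between brush_foot and socket2 below 0.011 m) and linear speed of brush below 0.08 m/s and angle between glass's own z axis and vertical below 0.1 rad and distance of glass from where it was at the start of the episode below 0.05 m); the robot touches nothing.
It fails at once if the glass is tipped over (more than 0.6 rad) (angle between glass's own z axis and vertical above 0.6 rad).
It fails at once if the tub, the spool or the jar is pushed more than 30 mm away (distance of any of gesso_tub, spool, jar from where it was at the start of the episode above 0.03 m).
It also fails if it takes over 58 s, if anything falls off the work surface, if the arm or the gripper's body presses on something with over 40 N, if the wrist force passes 120 N, or if a joint passes its speed limit or range.

## Working session

There is one attempt and no reset: what is moved stays moved. The work goes in short steps, Python scripts to look and compute and a shell command to move; the robot and the scene stay as the last step left them, time stands still between calls to the robot, and variables do not carry over. Pictures are saved under pics/ and viewed, at most 10 in all, crops included, and the job is handed in when it is done.

```bash
ls; mkdir -p pics; python3 - <<'E'
from cell import env, eyes
import cv2
print(env.state())
for n in("side","top"):
    d=eyes.read_camera(n); cv2.imwrite(f"pics/{n}0.png",d["color"][:,:,::-1]); print(n,d["camera_matrix"],d["xyz"],d["attitude"])
E
```

```text
pics
{'time_s': 0.0, 'joint_positions': array([-1.36871217,  0.60014962, -0.00251497,  1.60014174,  0.00180413,
        0.94291944, -0.07978249]), 'qvel': array([ 0.00030022,  0.00110947, -0.00107671, -0.0002493 ,  0.00037293,
       -0.00078339,  0.00105749]), 'joint_efforts': array([-3.09723682e-04, -7.76463246e+01,  1.56469747e+00, -2.58009231e+01,
        1.23032561e-02,  9.00067796e-03,  2.30835280e-05]), 'tcp_pos': array([0.19941207, 0.69653111, 0.23039545]), 'orientation': array([-4.36402411e-01, -3.11107447e+00,  2.53730878e-03]), 'ft_force': array([-0.47191696,  0.5498609 , -0.0045679 ]), 'wrist_torque': array([-0.04298599,  0.0154221 ,  0.0175393 ]), 'grip_force': 0.0, 'gripper_width': 1.0032374291501096}
side [[411.41405036   0.         328.09296913]
 [  0.         411.41405036 197.78878586]
 [  0.           0.           1.        ]] [ 0.55248675 -0.67886902  0.70496999] [-2.3209981   0.02606113 -0.01986226]
top [[389.30113401   0.         330.38443545]
 [  0.         389.30113401 206.54571784]
 [  0.           0.           1.        ]] [ 0.42117759 -0.03454598  1.01158162] [-2.1139639   2.12499656 -0.14027767]
```

View pics/side0.png

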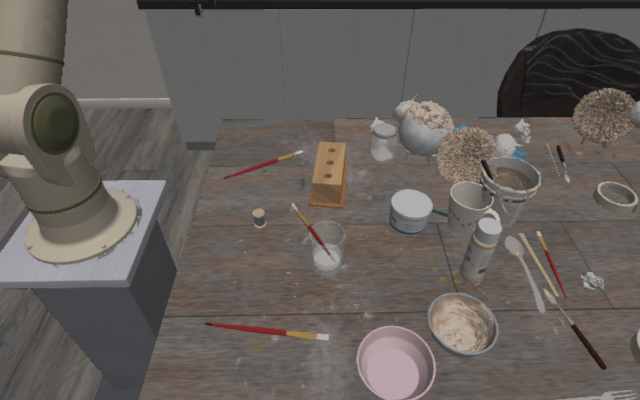

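View pics/top0.png

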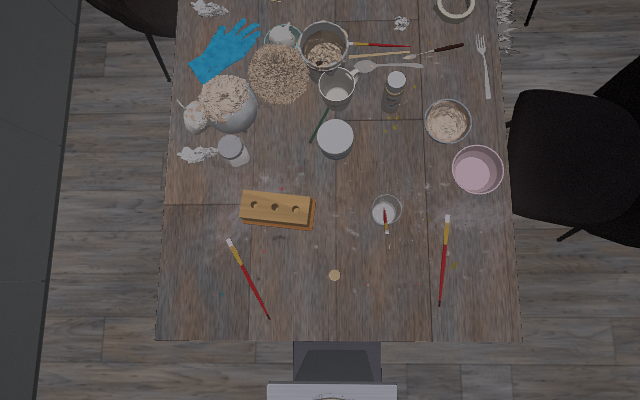

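The side view shows the glass at about (327,250), with its brush running from (293,205) to (330,258). The stand is at about (330,172), the spool at (259,217) and the tub at (410,212). In the top view the glass is at (386,210), the stand at (278,209) and the spool at (334,275). Next I'll enlarge.

```bash
python3 - <<'E'
import cv2, numpy as np
s=cv2.imread("pics/side0.png"); t=cv2.imread("pics/top0.png")
a=cv2.resize(s[135:275,280:360],None,fx=4.25,fy=4.25,interpolation=cv2.INTER_CUBIC)
b=cv2.resize(t[180:260,365:410],None,fx=7,fy=7,interpolation=cv2.INTER_CUBIC)
c=cv2.resize(t[180:240,230:325],None,fx=4.5,fy=4.5,interpolation=cv2.INTER_CUBIC)
print(a.shape,b.shape,c.shape)
im=np.zeros((598,800,3),np.uint8); im[:a.shape[0],:a.shape[1]]=a
b=b[:328]; im[:328,345:345+315]=b[:, :315]
im[328:328+270,345:345+427]=c[:270]
cv2.imwrite("pics/crop1.png",im)
E
```

```text
(595, 340, 3) (560, 315, 3) (270, 428, 3)Traceback (most recent call last):
  File "<stdin>", line 9, in <module>
ValueError: could not broadcast input array from shape (270,428,3) into shape (270,427,3)
```

```bash
python3 - <<'E'
import cv2, numpy as np
s=cv2.imread("pics/side0.png"); t=cv2.imread("pics/top0.png")
r=lambda i,k:cv2.resize(i,None,fx=k,fy=k,interpolation=cv2.INTER_CUBIC)
a=r(s[135:275,280:360],4); b=r(t[190:250,365:410],6); c=r(t[183:238,230:325],4)
im=np.zeros((590,720,3),np.uint8)
for p,x,y in((a,0,0),(b,330,0),(c,330,365)): im[y:y+p.shape[0],x:x+p.shape[1]]=p
cv2.imwrite("pics/crop1.png",im)
E
```

```text
(no output)
```

View pics/crop1.png

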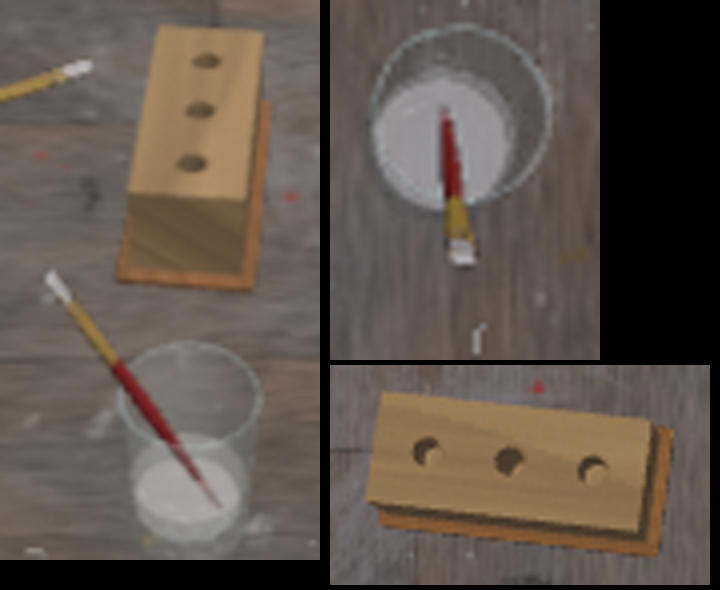

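The crops show three sockets, at side (331,150), (330,162), (328,176) and top (254,204), (275,207), (296,209). The brush runs from tip side (292,204)/top (387,234) to foot side (334,261)/top (384,208). The rim centre is at side (327,234) and top (387,210).

```bash
cat > h.py <<'E'
import numpy as np, cv2
from scipy.spatial.transform import Rotation as R
C={"side":([[411.414,0,328.093],[0,411.414,197.789],[0,0,1]],[0.55248675,-0.67886902,0.70496999],[-2.3209981,0.02606113,-0.01986226]),
"top":([[389.301,0,330.384],[0,389.301,206.546],[0,0,1]],[0.42117759,-0.03454598,1.01158162],[-2.1139639,2.12499656,-0.14027767])}
def P(n):
    K,x,a=C[n]; r=R.from_rotvec(a).as_matrix().T
    return np.array(K)@np.c_[r,-r@np.array(x)]
def tri(s,t):
    X=cv2.triangulatePoints(P("side"),P("top"),np.array(s,float).reshape(2,1),np.array(t,float).reshape(2,1))[:,0]
    X=X[:3]/X[3]
    e=[np.hypot(*(proj(n,X)-p)) for n,p in(("side",s),("top",t))]
    return X,e
def proj(n,X):
    q=P(n)@np.r_[X,1]; return q[:2]/q[2]
def plane(n,p,z):
    K,x,a=C[n]; d=R.from_rotvec(a).as_matrix()@np.linalg.inv(K)@np.r_[p,1]; x=np.array(x)
    return x+d*(z-x[2])/d[2]
E
python3 - <<'E'
from h import *
np.set_printoptions(precision=4,suppress=True)
sc=lambda u,v:(280+(u+.5)/4-.5,135+(v+.5)/4-.5)
tb=lambda u,v:(365+(u-330+.5)/6-.5,190+(v+.5)/6-.5)
tc=lambda u,v:(230+(u-330+.5)/4-.5,183+(v-365+.5)/4-.5)
for n,s,t in(("s0",sc(206,61),tc(427,451)),("s1",sc(200,110),tc(509,461)),("s2",sc(192,163),tc(593,470))):
    print(n,*tri(s,t),plane("side",s,.07)[:2],plane("top",t,.07)[:2])
B={}
for n,s,t in(("foot",sc(218,505),tb(443,108)),("red/gold",sc(118,365),tb(456,197)),("ferr",sc(70,299),tb(461,240)),("tip",sc(50,275),tb(463,263)),("rim",sc(190,398),tb(461,118))):
    B[n],e=tri(s,t); print(n,B[n],e)
d=B["tip"]-B["foot"]; L=np.linalg.norm(d); print(L,d/L,np.degrees(np.arccos(d[2]/L)),np.degrees(np.arctan2(d[1],d[0])))
for n in("red/gold","ferr"): print(np.linalg.norm(B[n]-B["foot"]))
print("spool",plane("side",(259,212),.04),plane("top",(334.5,275),.04),"tub",plane("top",(336,137),.07),"jar",plane("top",(230,145),.092))
E
```

```text
s0 [0.5864 0.1868 0.0678] [np.float64(0.1284015555834384), np.float64(0.15018889408224126)] [0.5859 0.1836] [0.5864 0.1863]
s1 [0.5805 0.1357 0.0674] [np.float64(0.11644286424809146), np.float64(0.13184065191361413)] [0.5806 0.1325] [0.5797 0.1352]
s2 [0.5743 0.0835 0.0679] [np.float64(0.09131335783260584), np.float64(0.0998321510734128)] [0.5744 0.0811] [0.5737 0.0832]
foot [ 0.5832 -0.1378  0.0191] [np.float64(0.10993546821504653), np.float64(0.10018014243765701)]
red/gold [ 0.5327 -0.1313  0.1204] [np.float64(0.1608204359025094), np.float64(0.15185479574975963)]
ferr [ 0.5115 -0.1281  0.1627] [np.float64(0.057621200652804676), np.float64(0.05535263289887905)]
tip [ 0.5023 -0.127   0.1771] [np.float64(0.3527023277016883), np.float64(0.34120773014623096)]
rim [ 0.5671 -0.1361  0.1009] [np.float64(0.45839432821169696), np.float64(0.42701926617587943)]
0.17784649532094515 [-0.4549  0.061   0.8884] 27.32322594186641 172.3591274037084
0.1133173096951793
0.16075235013182984
spool [ 0.4157 -0.0104  0.04  ] [ 0.4131 -0.0117  0.04  ] tub [ 0.7569 -0.0176  0.07  ] jar [0.7321 0.2454 0.092 ]
```

```bash
cat >> h.py <<'E'
foot=np.array([.5832,-.1378,.0191]); d=np.array([-.456,.060,.888]); d/=np.linalg.norm(d)
def frame(z,y):
    z=z/np.linalg.norm(z); y=y-z*(y@z); y/=np.linalg.norm(y); return np.c_[np.cross(y,z),y,z]
def row(p,M):
    from cell import env
    s=env.state(); M0=R.from_rotvec(s["orientation"]).as_matrix()
    return np.round(np.r_[M0.T@(np.array(p)-s["tcp_pos"])*1000,np.degrees(R.from_matrix(M0.T@M).as_rotvec())],1)
np.set_printoptions(precision=4,suppress=True)
E
python3 - <<'E'
from h import *; from cell import env
s=env.state(); print(R.from_rotvec(s["orientation"]).as_matrix())
yl=np.array([-d[1],d[0],0])
for sg in(1,-1):
    M=frame(-d,sg*yl); Mv=frame(np.array([0,0,-1.]),sg*yl)
    print(sg,"mid",row([.6,.3,.35],Mv),"above",row([.52,-.13,.33],Mv))
    print(M)
print("pre", foot+d*(.200), "grasp tcp", foot+d*.113)
E
```

```text
[[-0.9614  0.2751 -0.0002]
 [ 0.2751  0.9614 -0.0013]
 [-0.0001 -0.0014 -1.    ]]
1 mid [-494.3 -271.3 -119.     0.     0.1  171.5] above [-535.7 -706.6  -98.4    0.     0.1  171.5]
[[ 0.8804 -0.1305  0.456 ]
 [-0.1158 -0.9915 -0.06  ]
 [ 0.4599 -0.     -0.888 ]]
-1 mid [-494.3 -271.3 -119.    -0.1    0.    -8.5] above [-535.7 -706.6  -98.4   -0.1    0.    -8.5]
[[-0.8804  0.1305  0.456 ]
 [ 0.1158  0.9915 -0.06  ]
 [-0.4599  0.     -0.888 ]]
pre [ 0.492  -0.1258  0.1967] grasp tcp [ 0.5317 -0.131   0.1194]
```

```bash
python3 -m inch '[[-0.494,-0.271,-0.119,0,0,-4],[-0.494,-0.271,-0.119,0,0,-4],[-0.494,-0.271,-0.119,0,0,-4],[-0.494,-0.271,-0.119,0,0,-4],[-0.494,-0.271,-0.119,0,0,-4],[-0.494,-0.271,-0.119,0,0,-4],[-0.494,-0.271,-0.119,0,0,-4],[-0.494,-0.271,-0.119,0,0,-4],[-0.494,-0.271,-0.119,0,0,-8.5],[-0.536,-0.707,-0.098,0,0,-8.5],[-0.536,-0.707,-0.098,0,0,-8.5],[-0.536,-0.707,-0.098,0,0,-8.5],[-0.536,-0.707,-0.098,0,0,-8.5],[-0.536,-0.707,-0.098,0,0,-8.5],[-0.536,-0.707,-0.098,0,0,-8.5],[-0.536,-0.707,-0.098,0,0,-8.5],[-0.536,-0.707,-0.098,0,0,-8.5],[-0.536,-0.707,-0.098,0,0,-8.5]]' 1 30
python3 - <<'E'
from h import *; from cell import env
s=env.state(); print(s["joint_positions"])
M=frame(-d,np.array([d[1],-d[0],0])); g=foot+d*.113
print(row(g+[0,0,.2],M),row(g,M))
E
```

```text
time_s: 2.35
tcp_pos: [0.5201, -0.1304, 0.3291]
orientation: [-0.207, -3.134, -0.0]
ft_force: [0.7, -0.1, -0.2]
gripper_width: 0.997
grip_force: 0.0
[ 0.0304  0.2652  0.1405  1.9178 -0.045   0.9619  1.6308]
[-11.6   0.9   9.7   0.  -27.4  -0.1] [-11.7   0.8 209.7   0.  -27.4  -0.1]
```

```bash
python3 -m inch '[[-0.012,0.001,0.01,0,-10,0],[-0.012,0.001,0.01,0,-20,0],[-0.012,0.001,0.01,0,-27.4,0],[-0.012,0.001,0.01,0,-27.4,0],[-0.012,0.001,0.01,0,-27.4,0]]'
python3 - <<'E'
from h import *; from cell import env
s=env.state(); print(s["joint_positions"])
M=frame(-d,np.array([d[1],-d[0],0])); g=foot+d*.113
print(row(g+[0,0,.08],M),row(g,M))
E
```

```text
time_s: 2.98
tcp_pos: [0.5335, -0.1295, 0.3199]
orientation: [0.171, 2.659, -0.041]
ft_force: [0.4, 0.8, -0.1]
gripper_width: 0.993
grip_force: 0.0
[ 0.0434  0.1304  0.1069  2.2353 -0.0759  0.3001  1.6554]
[ 56.8  -1.8 106.2   0.1  -0.    0.1] [ 93.5  -1.9 177.3   0.1  -0.    0.1]
```

```bash
python3 -m inch '[[0.03,-0.002,0.05,0,0,0],[0.057,-0.002,0.106,0,0,0],[0.07,-0.002,0.13,0,0,0],[0.08,-0.002,0.15,0,0,0],[0.088,-0.002,0.165,0,0,0],[0.0935,-0.002,0.177,0,0,0],[0.0935,-0.002,0.177,0,0,0],[0.0935,-0.002,0.177,0,0,0]]'
python3 - <<'E'
from h import *; from cell import env,eyes
s=env.state(); print(s["joint_positions"])
M=frame(-d,np.array([d[1],-d[0],0])); g=foot+d*.113
print(row(g,M))
im=[]
for n,(x,y) in(("side",(250,150)),("top",(340,150))):
    i=eyes.read_camera(n)["color"][y:y+130,x:x+100,::-1]; im.append(cv2.resize(i,None,fx=4,fy=4,interpolation=cv2.INTER_CUBIC))
cv2.imwrite("pics/g1.png",np.hstack(im))
E
```

```text
time_s: 3.98
tcp_pos: [0.5541, -0.1359, 0.176]
orientation: [0.188, 2.752, -0.022]
ft_force: [-0.5, -0.3, 1.2]
gripper_width: 0.998
grip_force: 0.0
[ 0.0197  0.4112  0.1766  2.2976 -1.0449  0.1071  2.6268]
[42.4  1.2 43.9  0.5 -5.4 -0.4]
```

View pics/g1.png

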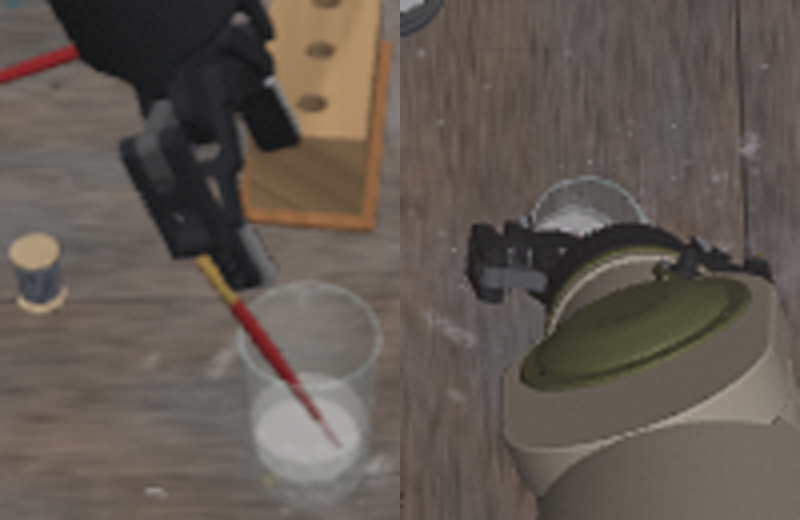

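The crop shows the open fingers straddling the brush above the rim, but the joints are at their limits: the full 27° tilt is out of reach this low. I'll back up and use a 10° tilt instead.

```bash
cat >> h.py <<'E'
def gp(t,L=.133):
    h=np.array([d[0],d[1],0]); h/=np.linalg.norm(h); t=np.radians(t)
    z=-h*np.sin(t)-np.array([0,0,np.cos(t)]); 
    return foot+d*L+z*.019, frame(z,np.array([d[1],-d[0],0]))
E
python3 - <<'E'
from h import *
g,M=gp(10); print(g)
print(row(g+[0,0,.15],M),row(g+[0,0,.15],gp(27)[1]))
E
```

```text
[ 0.5258 -0.1303  0.1185]
[ -8.1   2.8 -96.2   0.5  12.   -0.4] [ -8.1   2.8 -96.2   0.4  -5.   -0.4]
```

```bash
python3 -m inch '[[-0.006,0.002,-0.04,0,0,0],[-0.008,0.003,-0.08,0,6,0],[-0.008,0.003,-0.096,0.5,12,-0.4],[-0.008,0.003,-0.096,0.5,12,-0.4],[-0.008,0.003,-0.096,0.5,12,-0.4],[-0.008,0.003,-0.096,0.5,12,-0.4],[-0.008,0.003,-0.096,0.5,12,-0.4]]'
python3 - <<'E'
from h import *; from cell import env
print(env.state()["joint_positions"])
g,M=gp(10); print(row(g+[0,0,.05],M),row(g,M))
E
```

```text
time_s: 4.95
tcp_pos: [0.5252, -0.1305, 0.2674]
orientation: [0.195, 2.962, -0.016]
ft_force: [-0.3, 0.2, -0.0]
gripper_width: 1.001
grip_force: 0.0
[-0.5224  0.3749  0.9072  2.1338 -0.5457  0.6654  2.1798]
[16.6  0.3 97.5  0.  -0.  -0. ] [ 25.2   0.2 146.8   0.   -0.   -0. ]
```

```bash
python3 -m inch '[[0.008,0,0.04,0,0,0],[0.012,0,0.075,0,0,0],[0.0166,0,0.0975,0,0,0],[0.0166,0,0.0975,0,0,0]]'
python3 - <<'E'
from h import *; from cell import env
print(env.state()["joint_positions"])
g,M=gp(10); print(row(g,M))
E
```

```text
time_s: 5.45
tcp_pos: [0.5252, -0.1307, 0.1676]
orientation: [0.196, 2.964, -0.017]
ft_force: [-0.1, 0.2, 0.1]
gripper_width: 0.998
grip_force: 0.0
[-0.3167  0.4966  0.6546  2.2309 -0.792   0.4494  2.4018]
[ 7.8  0.6 48.5 -0.  -0.2 -0.1]
```

```bash
python3 -m inch '[[0.003,0.0005,0.02,0,0,0],[0.006,0.0005,0.035,0,0,0],[0.0078,0.0005,0.0485,0,0,0],[0.0078,0.0005,0.0485,0,0,0],[0.0078,0.0005,0.0485,0,0,0]]'
python3 - <<'E'
from h import *; from cell import env
print(env.state()["joint_positions"])
g,M=gp(10); print(row(g,M))
E
```

```text
time_s: 6.08
tcp_pos: [0.5276, -0.1302, 0.1209]
orientation: [0.194, 2.96, -0.018]
ft_force: [-0.2, -0.4, 0.0]
gripper_width: 0.994
grip_force: 0.0
[-0.1973  0.5531  0.4856  2.2605 -0.9278  0.3269  2.5209]
[ 2.2 -0.3  2.1 -0.   0.   0. ]
```

```bash
python3 -m inch '[[0.002,0,0.002,0,0,0],[0.002,0,0.002,0,0,0],[0.002,0,0.002,0,0,0],[0.002,0,0.002,0,0,0],[0.002,0,0.002,0,0,0],[0.002,0,0.002,0,0,0],[0.002,0,0.002,0,0,0],[0.002,0,0.002,0,0,0]]' -1 40
python3 - <<'E'
from h import *; from cell import env
s=env.state();M=R.from_rotvec(s["orientation"]).as_matrix(); print(s["joint_positions"], M.T@d, M.T@[0,0,1.])
E
```

```text
time_s: 7.08
tcp_pos: [0.5256, -0.1296, 0.1176]
orientation: [0.193, 2.961, -0.018]
ft_force: [0.7, 0.3, 0.0]
gripper_width: 0.115
grip_force: 40.0
[-0.187   0.555   0.4696  2.2658 -0.9347  0.3154  2.5272] [ 0.299  -0.0001 -0.9543] [-0.1734 -0.0004 -0.9849]
```

```bash
python3 -m inch '[[-0.002,0,-0.01,0,0,0],[-0.005,0,-0.03,0,0,0],[-0.0105,0,-0.06,0,0,0],[-0.016,0,-0.09,0,0,0],[-0.021,0,-0.12,0,0,0],[-0.0265,0,-0.15,0,0,0],[-0.030,0,-0.170,0,0,0],[-0.030,0,-0.170,0,0,0],[-0.030,0,-0.170,0,0,0]]'
python3 - <<'E'
from h import *; from cell import env,eyes
s=env.state();print(s["joint_positions"])
im=[]
for n,(x,y) in(("side",(250,100)),("top",(300,130))):
    i=eyes.read_camera(n)["color"]; cv2.imwrite(f"pics/{n}2.png",i[:,:,::-1]); i=i[y:y+150,x:x+100,::-1]; im.append(cv2.resize(i,None,fx=4,fy=4,interpolation=cv2.INTER_CUBIC))
cv2.imwrite("pics/g2.png",np.hstack(im))
E
```

```text
time_s: 8.2
tcp_pos: [0.5253, -0.1291, 0.2896]
orientation: [0.193, 2.962, -0.017]
ft_force: [-0.8, 0.2, -0.7]
gripper_width: 0.115
grip_force: 40.0
[-0.5734  0.3514  0.9621  2.1073 -0.5027  0.7142  2.1402]
```

View pics/g2.png

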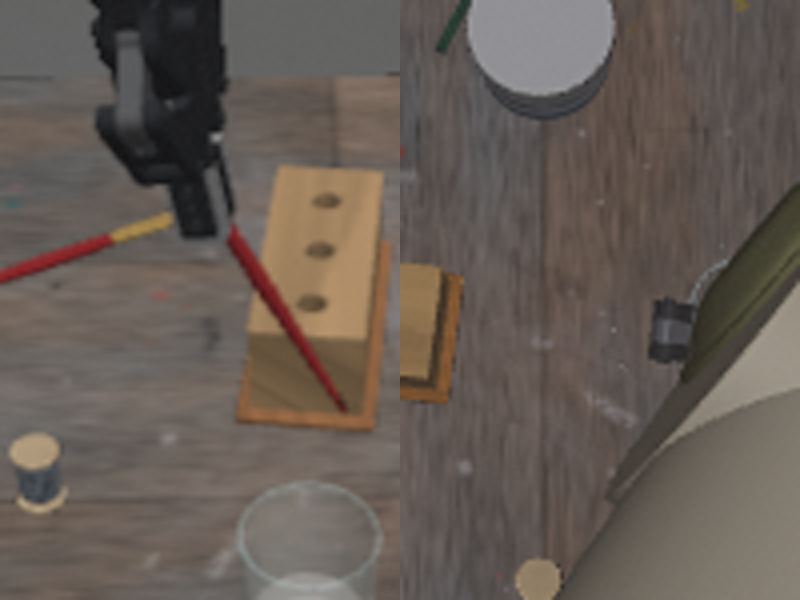

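The crop shows the brush gripped and clear of the glass, which still stands. The foot is at side (336,202). Next I'll turn the brush upright and hover over the nearest socket.

```bash
cat >> h.py <<'E'
Mg=R.from_rotvec([0.193,2.961,-.018]).as_matrix(); tg=np.array([.5256,-.1296,.1176])
dt=Mg.T@d; ft=Mg.T@(foot-tg)     # brush axis, foot in tool frame
S={"A":[.5864,.1864],"B":[.5803,.135],"C":[.5743,.083]}
def up(x,y,z,dt=dt,ft=ft):
    z0=Mg@dt; v=np.cross(z0,[0,0,1.]); s=np.linalg.norm(v)
    M=R.from_rotvec(v/s*np.arcsin(s)).as_matrix()@Mg
    return np.array([x,y,z])-M@ft, M
E
python3 - <<'E'
from h import *; from cell import env
s=env.state();M=R.from_rotvec(s["orientation"]).as_matrix(); f=s["tcp_pos"]+M@ft
print(ft,f,proj("side",f))
print(row(*up(.574,.083,.19)),up(.574,.083,.19)[0])
print(row(*up(.574,.083,.09)))
E
```

```text
[-0.0402 -0.0006  0.1071] [ 0.5826 -0.1375  0.1907] [335.419  201.4647]
[-16.8 217.5 -12.3  -0.   27.3  -0. ] [0.5678 0.0844 0.3042]
[  0.4 217.5  86.2  -0.   27.3  -0. ]
```

```bash
python3 -m inch '[[-0.017,0.05,-0.012,0,7,0],[-0.017,0.1,-0.012,0,15,0],[-0.017,0.15,-0.012,0,22,0],[-0.017,0.2,-0.012,0,27.3,0],[-0.017,0.2175,-0.012,0,27.3,0],[-0.017,0.2175,-0.012,0,27.3,0],[-0.008,0.2175,0.037,0,27.3,0],[0.0005,0.2175,0.086,0,27.3,0],[0.0005,0.2175,0.086,0,27.3,0],[0.0005,0.2175,0.086,0,27.3,0]]'
python3 - <<'E'
from h import *; from cell import env,eyes
s=env.state();print(s["joint_positions"]); M=R.from_rotvec(s["orientation"]).as_matrix(); f=s["tcp_pos"]+M@ft
print(f,M@dt,proj("side",f),proj("top",f)); print("up in tool",M.T@[0,0,1.])
im=[]
for n,(x,y) in(("side",(280,80)),("top",(240,140))):
    i=eyes.read_camera(n)["color"]; i=i[y:y+120,x:x+80,::-1]; im.append(cv2.resize(i,None,fx=5,fy=5,interpolation=cv2.INTER_CUBIC))
cv2.imwrite("pics/g3.png",np.hstack(im))
E
```

```text
time_s: 9.55
tcp_pos: [0.5687, 0.0827, 0.2073]
orientation: [-0.188, -2.835, -0.028]
ft_force: [0.8, -0.7, 0.4]
gripper_width: 0.113
grip_force: 39.9
[-0.6945  0.7194  0.8535  1.8068 -0.5661  1.2181  1.8466]
[0.5753 0.0811 0.0931] [-0.0028  0.0006  1.    ] [328.0404 167.8478] [295.0508 206.6865]
up in tool [ 0.2959 -0.0006 -0.9552]
```

View pics/g3.png

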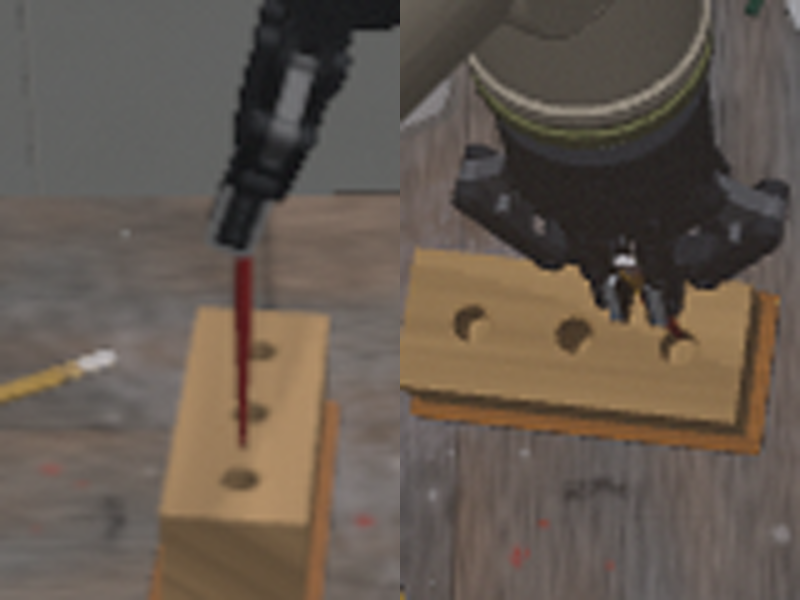

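```bash
python3 - <<'E'
from h import *
print(tri((328,168.6),(295,206)), tri((328,168.8),(295,205.6)))
print(row(*up(.5743,.083,.09)), row(*up(.5743,.083,.078)))
E
```

```text
(array([0.5762, 0.0814, 0.0909]), [np.float64(0.4270907253579747), np.float64(0.46930197058311784)]) (array([0.5767, 0.0814, 0.0904]), [np.float64(0.6387805507997604), np.float64(0.7014066174278409)])
[ 0.2  0.9  3.6  0.1  0.2 -0.1] [-3.4  0.9 15.1  0.1  0.2 -0.1]
```

```bash
python3 -m inch '[[0.0016,0.0016,0,0,0,0],[-0.001,0.0016,0.0095,0,0,0],[-0.0037,0.0016,0.0175,0,0,0],[-0.0063,0.0016,0.026,0,0,0],[-0.0087,0.0016,0.0335,0,0,0],[-0.0117,0.0016,0.043,0,0,0],[-0.0117,0.0016,0.043,0,0,0]]'
cat > st.py <<'E'
from h import *; from cell import env
s=env.state(); M=R.from_rotvec(s["orientation"]).as_matrix(); print("foot",s["tcp_pos"]+M@ft,"axis",M@dt,"f",s["ft_force"],"t",s["wrist_torque"],"q",s["joint_positions"],"up",M.T@[0,0,1.])
E
python3 st.py
```

```text
time_s: 10.52
tcp_pos: [0.5664, 0.086, 0.1599]
orientation: [-0.185, -2.832, -0.027]
ft_force: [-0.1, -0.3, 0.9]
gripper_width: 0.117
grip_force: 39.9
foot [0.5726 0.0845 0.0457] axis [0.0005 0.0005 1.    ] f [-0.1286 -0.3382  0.8613] t [-0.0575 -0.3583 -0.0183] q [-0.6769  0.7714  0.8151  1.8439 -0.6128  1.1442  1.8809] up [ 0.299  -0.001  -0.9543]
```

It has entered the socket without contact. I'll feel on downwards.

```bash
python3 -m inch '[[-0.001,0,0.003,0,0,0],[-0.002,0,0.006,0,0,0],[-0.0027,0,0.009,0,0,0],[-0.0033,0,0.011,0,0,0],[-0.0033,0,0.011,0,0,0]]'; python3 st.py
```

```text
time_s: 11.15
tcp_pos: [0.5683, 0.0853, 0.1542]
orientation: [-0.185, -2.837, -0.032]
ft_force: [-2.8, 1.3, 42.4]
gripper_width: 0.109
grip_force: 45.5
foot [0.575  0.0841 0.04  ] axis [-0.0045 -0.0025  1.    ] f [-2.842   1.2698 42.4496] t [0.5616 2.9463 0.0448] q [-0.6716  0.7778  0.8107  1.8471 -0.623   1.1327  1.8902] up [ 0.2947  0.0027 -0.9556]
```

That's a stub: 42 N at foot height 0.039. I'll lift out and go to the middle socket.

```bash
python3 -m inch '[[0.006,0,-0.019,0,0,0],[0.012,0,-0.038,0,0,0],[0.0193,0,-0.062,0,0,0],[0.0193,0,-0.062,0,0,0],[0.02,0.026,-0.062,0,0,0],[0.02,0.0523,-0.062,0,0,0],[0.02,0.0523,-0.062,0,0,0],[0.02,0.0523,-0.062,0,0,0]]'; python3 st.py
python3 - <<'E'
from h import *; from cell import eyes
im=[]
for n,(x,y) in(("side",(280,80)),("top",(240,140))):
    i=eyes.read_camera(n)["color"]; i=i[y:y+120,x:x+80,::-1]; im.append(cv2.resize(i,None,fx=5,fy=5,interpolation=cv2.INTER_CUBIC))
cv2.imwrite("pics/g4.png",np.hstack(im))
E
```

```text
time_s: 12.15
tcp_pos: [0.5726, 0.1387, 0.2139]
orientation: [-0.183, -2.833, -0.026]
ft_force: [-1.1, 0.7, -1.0]
gripper_width: 0.111
grip_force: 40.1
foot [0.5788 0.1371 0.0997] axis [-0.0001  0.0009  1.    ] f [-1.1291  0.7259 -1.0065] t [-0.0788 -0.3455 -0.0154] q [-0.7672  0.7254  0.8512  1.7703 -0.5844  1.252   1.7667] up [ 0.2984 -0.0013 -0.9544]
```

View pics/g4.png

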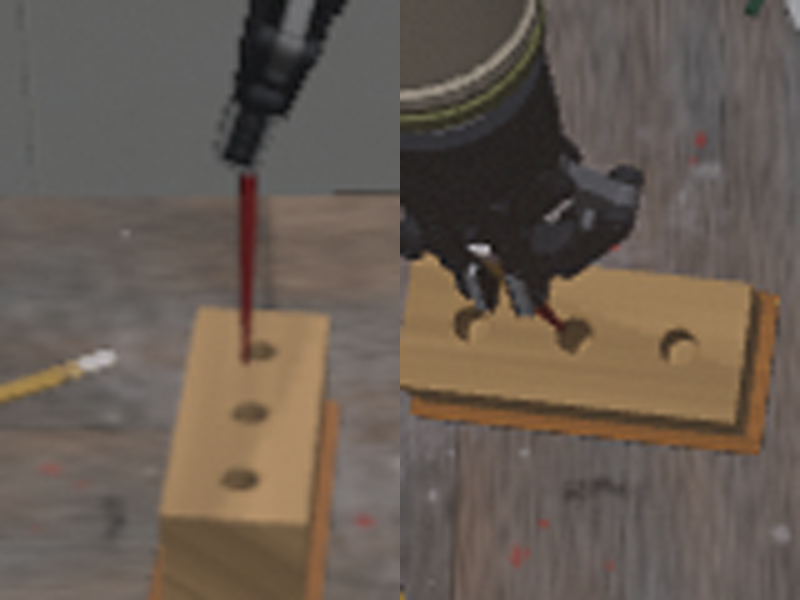

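The side view has the foot at about (328.8,152.0) and the top view at (272,204.8), just above the middle socket.

```bash
python3 - <<'E'
from h import *
print(tri((328.8,152),(272,205)),proj("side",[.5788,.1371,.0997]),proj("top",[.5788,.1371,.0997]))
for z in (.1,):print(proj("side",[.5803,.135,z]),proj("top",[.5803,.135,z]))
E
```

```text
(array([0.5786, 0.1358, 0.0989]), [np.float64(0.07025967086004664), np.float64(0.08048163392503692)]) [328.9284 151.4003] [271.3969 204.9564]
[329.564  151.8088] [272.2618 204.3096]
```

```bash
python3 -m inch '[[-0.0017,-0.0012,0,0,0,0],[-0.0047,-0.0012,0.0095,0,0,0],[-0.0077,-0.0012,0.019,0,0,0],[-0.0107,-0.0012,0.0285,0,0,0],[-0.0137,-0.0012,0.038,0,0,0],[-0.0167,-0.0012,0.048,0,0,0],[-0.0176,-0.0012,0.0515,0,0,0],[-0.0176,-0.0012,0.0515,0,0,0]]'; python3 st.py
```

```text
time_s: 13.25
tcp_pos: [0.5741, 0.1366, 0.1599]
orientation: [-0.185, -2.833, -0.027]
ft_force: [0.2, -0.1, -0.6]
gripper_width: 0.113
grip_force: 40.1
foot [0.5804 0.1351 0.0456] axis [-0.0006  0.0004  1.    ] f [ 0.249  -0.0986 -0.5854] t [-0.0078 -0.289  -0.0153] q [-0.7385  0.7852  0.8104  1.8083 -0.6361  1.1684  1.8118] up [ 0.298  -0.0007 -0.9546]
```

```bash
python3 -m inch '[[-0.001,0,0.003,0,0,0],[-0.002,0,0.006,0,0,0],[-0.0027,0,0.009,0,0,0],[-0.0033,0,0.011,0,0,0],[-0.0033,0,0.011,0,0,0]]'; python3 st.py
```

```text
time_s: 13.88
tcp_pos: [0.5739, 0.1366, 0.1484]
orientation: [-0.185, -2.833, -0.027]
ft_force: [-0.1, -0.2, 0.5]
gripper_width: 0.112
grip_force: 40.1
foot [0.5802 0.1352 0.0342] axis [-0.0006  0.0003  1.    ] f [-0.062  -0.1784  0.5137] t [-0.0393 -0.3361  0.024 ] q [-0.7334  0.7979  0.8012  1.8159 -0.6476  1.1509  1.821 ] up [ 0.298  -0.0006 -0.9546]
```

The foot has passed stub depth with no force, so this is the clear socket. I'll go on to the bottom.

```bash
python3 -m inch '[[-0.0018,0,0.0057,0,0,0],[-0.0036,0,0.0115,0,0,0],[-0.0054,0,0.0172,0,0,0],[-0.0063,0,0.02,0,0,0],[-0.0069,0,0.022,0,0,0],[-0.0075,0,0.024,0,0,0],[-0.0075,0,0.024,0,0,0]]'; python3 st.py
```

```text
time_s: 14.75
tcp_pos: [0.5746, 0.1363, 0.1264]
orientation: [-0.185, -2.834, -0.03]
ft_force: [-2.6, 0.7, 26.6]
gripper_width: 0.115
grip_force: 43.4
foot [0.581  0.135  0.0122] axis [-0.0018 -0.0017  1.    ] f [-2.6224  0.67   26.5581] t [0.2089 2.1502 0.0357] q [-0.7215  0.8233  0.7834  1.8281 -0.6723  1.118   1.8412] up [ 0.2971  0.0016 -0.9548]
```

```bash
python3 -m inch '[[0.0009,0,-0.003,0,0,0],[0.0009,0,-0.003,0,0,0]]' && python3 -m inch '[[0,0,0,0,0,0],[0,0,0,0,0,0],[0,0,0,0,0,0],[0,0,0,0,0,0],[0,0,0,0,0,0],[0,0,0,0,0,0],[0,0,0,0,0,0],[0,0,-0.02,0,0,0],[0,0,-0.05,0,0,0],[0,0,-0.08,0,0,0],[0,0,-0.12,0,0,0],[0,0,-0.15,0,0,0],[0,0,-0.15,0,0,0],[0,0,-0.15,0,0,0]]' 1
python3 - <<'E'
from h import *; from cell import eyes
im=[]
for n,(x,y) in(("side",(270,80)),("top",(230,120))):
    c=eyes.read_camera(n)["color"][:,:,::-1]; cv2.imwrite(f"pics/{n}5.png",c); im.append(cv2.resize(c[y:y+200,x:x+180],None,fx=2.2,fy=2.2,interpolation=cv2.INTER_CUBIC))
cv2.imwrite("pics/g5.png",np.hstack(im))
E
```

```text
time_s: 15.0
tcp_pos: [0.5742, 0.1366, 0.1267]
orientation: [-0.185, -2.834, -0.028]
ft_force: [-0.4, 0.6, -0.5]
gripper_width: 0.116
grip_force: 40.2
time_s: 16.75
tcp_pos: [0.6181, 0.1308, 0.27]
orientation: [-0.185, -2.834, -0.028]
ft_force: [-0.1, 0.2, -0.1]
gripper_width: 1.001
grip_force: 0.0
```

View pics/g5.png

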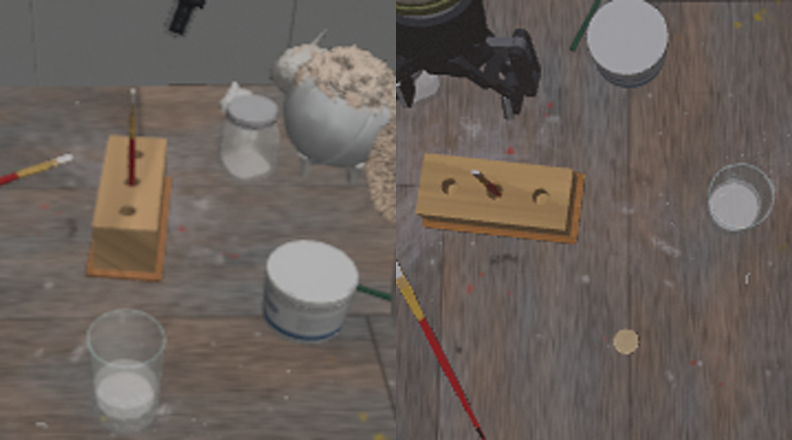

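The brush stands upright in the middle socket, with its tip at side (330,122). The glass, tub, spool and jar are all in place. I'll hand it in.

```bash
python3 - <<'E'
from h import *; from cell import env
print(proj("side",[.58,.135,.19]),proj("side",[.58,.135,.218]))
print(env.sign_off())
E
```

```text
[329.7707 120.2237] [329.882  109.5447]
the job is handed in; nothing more can be done
None
```

The brush stands upright, bristles up, on the bottom of the clear middle socket (foot about 12 mm above the table). It is released, the glass and other things still stand in place, and the job was handed in at about 17 s; no verdict came back.

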